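# Take a label plate out of the lever arch file and fit it in the tote's lid

### The arm

A 7-joint arm with a two-finger parallel gripper is mounted at the origin on the work surface. World frame = base frame: x ahead of the robot, y to its left, z up, the work surface at z = 0. Lengths are in m, angles in rad, forces in N, time in s.
With the tool pointing down it reaches from about 0.4 to 0.85 m from the base axis. Payload 10.4 kg.
Tool frame: the origin (TCP) lies at the very end of the fingers, on their centre line; the grasp point (between the pads) lies 19 mm behind it (r.pinch_z is the distance from the TCP to the grasp point, in m); z points along the fingers, y is the line along which they close (so a half turn about z gives the same grasp; the last joint's range is limited). The gripper opens to 87 mm and grips with 3 to 60 N. Pads are 19 mm wide; open, the fingers measure 117 mm over their backs; the gripper's body (75 mm by 190 mm) begins 51 mm behind the grasp point.
Start: joints at [-0.023, 0.332, -0.065, 1.46, 0.022, 1.35, -0.088], TCP at [0.625, 0, 0.188] pointing down, gripper open.
Joint ranges: [-2.6, 2.6], [-0.5, 2.12], [-1.47, 1.34], [0.16, 2.42], [-1.27, 4.41], [0.06, 2.06], [-2.6, 2.6]. Speed limits (rad/s): [2.22, 2.22, 2.79, 2.79, 3.14, 3.14, 3.14].

### API

Orientations are given as a unit quaternion [x, y, z, w].
In Python, from bench import sensors, vision, r gives the robot as it stands.
- The arm moves only by the shell command python3 -m crank 'ROWS' [OPENING] [FORCE]. ROWS is JSON, a list of rows, each a list of 2 entries, a list of its own where there are three numbers: the shift along the tool's x, y, z normalised to -1 to 1, where 1 is 3 cm, then the turn about the tool's z normalised to -1 to 1, where 1 is 8 degrees. A call has 1 to 12 rows; each row shifts and turns the commanded pose from where the row before left it, along the tool's axes as they then stand; what a row does not reach is not made up. A row lasts 1/8 s, in which the tool goes at most 62.5 mm and 10.7 degrees, less where a joint would pass 70% of its speed; a pose out of reach is approached as far as the arm can. A call with a number of a shift or a turn outside -1 to 1 is refused whole. A call with a gripper value outside its range is refused whole. OPENING is the opening, from 0 (shut) to 1 (fully open), set as the call begins (- or left out, the last holds). The fingers move at their own pace and stop on an object; FORCE is the grip in N (left out, the last holds). Time passes only in rows, so rows that do not move let the fingers close. It gives the time, the measured TCP pose, the force, the opening and the grip force at its end, in the units of the state.
- sensors.read_state(): the state, without advancing time (a new reading comes with each control period).
- vision.camera(name): name is "scene" or "side" or "wrist"; returns the picture (384x512x3 uint8, red, green, blue); there is no depth.
- vision.camera_model(name): a dict with "vertical_fov" (degrees; the focal length in pixels is half the picture's height over the tangent of half this angle, whatever the lens; pixels are square), "cx", "cy" (the principal point, pixels), "dist" ([k1, k2, p1, p2, k3] as OpenCV has them; the pictures are not rectified), "camera_from_world" (4x4, takes a point from world to camera coordinates); the wrist camera has in their place "hand_eye" (4x4, takes a point from camera to tool coordinates, whose origin is the TCP and whose axes are the flange's). Camera axes: x right, y down, z forward; pixel columns grow to the right and rows downward; lengths in m; the calibration is good to about 2 mm. A picture is of the moment at which its call begins: read the wrist's pose just before it. camera_model takes no time and is no camera call.
- r.close_job(): hands the job in; it is judged then, once.
The state is a dict: "time": time; "joint_positions": joint angles; "joint_vel": joint speeds; "joint_torque": joint torques, N m; "ee_pos": TCP position; "eef_rot": TCP orientation; "ft_force": force on the tool from outside, world axes, zero at the start; "torque": the same for the moment, N m; "width": finger opening in m; "grip_force": force on a finger pad.
Only numpy, scipy, OpenCV 4.12 (cv2) and the standard library are available. Lean on these libraries where they do the work, as an engineer would, in place of code of your own. Each camera call takes 0.05 s, during which the arm holds its last target. There are 200 camera calls.

### The job

The label plate for this tote is the top, larger plate on the posts of the lever arch file. Lift the file's lever right up so that the rings spring open, take that plate off, and fit it, same side up, into the shallow pocket in the tote's lid so that it drops right in and lies flat (sliding it across until it dips is the easy way). Leave the file with its lever pressed fully down and its rings shut, and leave the other goods on the table where they are.

Things in the scene. Friction and masses are not known exactly. Their poses are not given: they have to be found in the camera images.
- file: A5 lever arch file, lying open, fixed: 3 mm boards, x -150 to 312, y -115 to 115 mm. Origin at table height midway between its two steel posts; x points to the spine, y along it, z up. Posts 4.4 mm thick at y -40 and 40, tops 48 mm up. Steel base plate x -14 to 50, y -64 to 64, 5 mm up. Shut rings close the posts at 54 mm height.
- pile (a point): Top centre of the fixed pile of smaller white plates that stays on the posts: 40 x 100 mm, x -32 to 8 in the file's frame, top 21 mm above the table. The label plate lies on it, overhanging it by 2 mm on the ring (+x) side and 14 mm on the other.
- lever (a joint): Lever angle, rad: 0 = pressed fully down (lies along the spine, rings shut), 1.66 = fully up (5 degrees past upright, rings open). Over-centre spring: about 3.5 N at the finger end start it from either stop, falling to nothing half-way (0.83), past which it snaps on by itself.
- lever_tip (a point): Centre of the steel lever's rolled finger end, 18 mm long (along the file's x), 11 mm in diameter; moves with the lever, whose strip is 12 mm wide. Lever down: at x 24, y -76 mm in the file's frame, 26 mm above the table, only the 3 mm cover below it. Lever up: about 145 mm above the table.
- lever_pivot (a point): Fixed hinge axis of the lever, at x 24, y 48 mm in the file's frame, 22 mm above the table, running along the file's x. The finger end swings about it at 124 mm radius, up and over towards the file's +y.
- rings (a joint): Angle of the two wire rings, rad: 0 = shut on the posts, 0.83 = fully open; always half the lever's angle. Open, they lean towards the spine: at y -40 and 40 mm, x beyond 36 mm in the file's frame, up to 67 mm high.
- plate_mid (a point): Centre, half-way up, of the loose white plastic label plate: 56 (its x) by 108 (its y) by 5 mm, 40 g, z up; two 8 mm holes at x 18, y -40 and 40 mm, with the posts through them. On the pile its underside is 21 mm above the table. With the lever up, fingers have room beside the middle of both long edges.
- tote: Black plastic container with a flat grey lid, heavy and fixed: 300 (x) by 200 (y) by 124 mm high. Origin on the table under its centre, z up.
- pocket (a point): Floor centre of the label pocket sunk in the tote's lid, at x -30, y 0 mm in the tote's frame, 120 mm above the table; axes as the tote's. 4 mm deep, 58.4 (x) by 110.4 mm (y): the plate has 1.2 mm play a side and stands 1 mm proud. A finger notch in the middle of each long side, 42 mm wide, runs 26 mm outwards, equally deep.
- can: Food can, 74 mm in diameter and 110 mm high; a bystander. Origin under its centre.
- carton: Small cardboard carton, 120 x 70 x 50 mm; a bystander. Origin under its centre.
- tub: Yellow round tub, 78 mm wide and 57 mm high; a bystander. Origin under its centre.

How it is judged:
On the way, in this order (a step that is already met when the one before it is completed fails the run):
1. the lever is right up and the rings are sprung open (value of joint lever above 1.5 rad and value of joint rings above 0.7 rad), for 0.2 s.
2. the label plate is lifted clear of the posts (z of plate_mid in the frame of file above 0.055 m), for 0.1 s.
At the end, for the whole second after the job is handed in: The label plate lies at rest in the pocket of the tote's lid: centre within 4 mm of the pocket's, not more than 1.5 mm above its seat, tilted less than 0.03 rad, its long side within 0.06 rad of the pocket's; the file's lever is down (below 0.05 rad) and its rings are shut (below 0.04 rad) (horizontal distance between plate_mid and pocket below 0.004 m and z of plate_mid in the frame of pocket below 0.004 m and angle between plate_mid's own z axis and vertical below 0.03 rad and angle between the y axis of plate_mid and the y axis of pocket, either way round below 0.06 rad and linear speed of plate below 0.01 m/s and value of joint lever below 0.05 rad and value of joint rings below 0.04 rad); the robot touches nothing.
It fails at once if a bystander is moved more than 30 mm or tipped over (distance of any of can, carton, tub from where it was at the start of the episode above 0.03 m or angle between any of can, carton, tub's own z axis and vertical above 0.5 rad).
It also fails if it takes over 72 s, if anything falls off the work surface, if the arm or the gripper's body presses on something with over 40 N, if the wrist force passes 120 N, or if a joint passes its speed limit or range.

## Working session

There is one attempt and no reset: what is moved stays moved. The work goes in short steps, Python scripts to look and compute and a shell command to move; the robot and the scene stay as the last step left them, time stands still between calls to the robot, and variables do not carry over. Pictures are saved under pics/ and viewed, at most 10 in all, crops included, and the job is handed in when it is done.

```bash
ls; mkdir -p pics
python3 - <<'E'
from bench import sensors, vision, r
import cv2, numpy as np
s=sensors.read_state(); print(s['ee_pos'],s['eef_rot'],s['time'],r.pinch_z)
a=[]
for n in("scene","side"):
    im=vision.camera(n); cv2.imwrite(f"pics/{n}0.png",im[:,:,::-1]); m=vision.camera_model(n)
    print(n,m)
im=vision.camera("wrist");cv2.imwrite("pics/wrist0.png",im[:,:,::-1]);print(vision.camera_model("wrist"))
E
```

```text
pics
[ 6.24561396e-01 -1.63484388e-05  1.87524117e-01] [ 7.07092873e-01  7.07120301e-01 -5.50218660e-04 -4.95507201e-04] 0.0 0.0187
scene {'vertical_fov': 56.06838764916432, 'cx': 259.9836738214878, 'cy': 194.2236064340337, 'dist': array([-0.11569667,  0.        ,  0.        ,  0.        ,  0.        ]), 'camera_from_world': array([[-0.89683741,  0.44235322, -0.00250834,  0.45055472],
       [ 0.37736567,  0.76209678, -0.52612133, -0.14844289],
       [-0.23081986, -0.47279185, -0.85040582,  1.36227628],
       [ 0.        ,  0.        ,  0.        ,  1.        ]])}
side {'vertical_fov': 50.64337087067602, 'cx': 256.5904138826105, 'cy': 185.4017985295004, 'dist': array([0.02799651, 0.        , 0.        , 0.        , 0.        ]), 'camera_from_world': array([[ 0.97665361, -0.2143518 ,  0.01417857, -0.47983672],
       [-0.10079419, -0.51553489, -0.85091968,  0.13243977],
       [ 0.18970572,  0.82962466, -0.52510443,  1.44008765],
       [ 0.        ,  0.        ,  0.        ,  1.        ]])}
{'vertical_fov': 70.92082929714832, 'cx': 254.82968779072115, 'cy': 197.2301574315088, 'dist': array([-0.06556437,  0.        ,  0.        ,  0.        ,  0.        ]), 'hand_eye': array([[-9.27284372e-04, -9.68545987e-01, -2.48832899e-01,
         6.62379598e-02],
       [ 9.99999442e-01, -7.72154264e-04, -7.21033842e-04,
         2.31814715e-04],
       [ 5.06217051e-04, -2.48833429e-01,  9.68546162e-01,
        -1.97242842e-01],
       [ 0.00000000e+00,  0.00000000e+00,  0.00000000e+00,
         1.00000000e+00]])}
```

View pics/scene0.png

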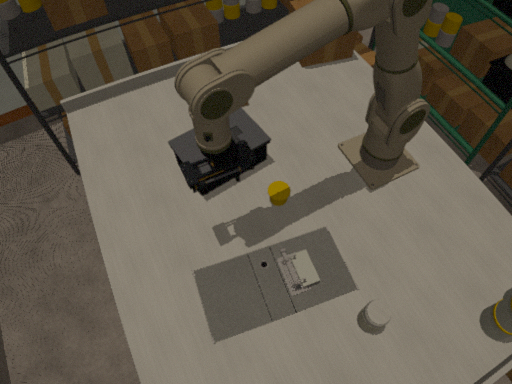

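View pics/side0.png

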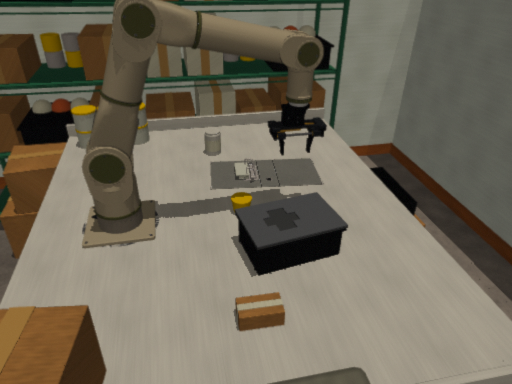

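The scene view shows the file at about (275,280) with the plate and lever at (300,270), the tub at (279,193) and the can at (375,315). In the side view, the tote lid and its cross-shaped pocket are at (283,217) and the carton at (260,310).

```bash
cat > h.py <<'E'
import numpy as np, cv2
from bench import sensors, vision, r
from scipy.spatial.transform import Rotation as R
def K(m):
    f=192/np.tan(np.radians(m['vertical_fov']/2)); return np.array([[f,0,m['cx']],[0,f,m['cy']],[0,0,1]])
def pose(n,s=None):  # world_from_camera
    m=vision.camera_model(n)
    if n!='wrist': return m,np.linalg.inv(m['camera_from_world'])
    T=np.eye(4);T[:3,:3]=R.from_quat(s['eef_rot']).as_matrix();T[:3,3]=s['ee_pos']
    return m,T@m['hand_eye']
def cast(n,px,z,s=None):
    m,W=pose(n,s); u=cv2.undistortPoints(np.float64(px).reshape(-1,1,2),K(m),m['dist']).reshape(-1,2)
    d=np.c_[u,np.ones(len(u))]@W[:3,:3].T; o=W[:3,3]
    return o+d*((z-o[2])/d[:,2])[:,None]
def proj(n,P,s=None):
    m,W=pose(n,s);C=np.linalg.inv(W)
    return cv2.projectPoints(np.float64(P).reshape(-1,1,3),cv2.Rodrigues(C[:3,:3])[0],C[:3,3],K(m),m['dist'])[0].reshape(-1,2)
E
python3 - <<'E'
from h import *
sc=cv2.imread('pics/scene0.png');sd=cv2.imread('pics/side0.png')
a=cv2.resize(sc[225:345,185:365],(720,480),interpolation=cv2.INTER_CUBIC)[:, :720]
b=cv2.resize(sd[190:280,225:355],(390,270))
a=cv2.resize(sc[225:345,185:365],(450,300),interpolation=cv2.INTER_CUBIC)
c=cv2.resize(sc[240:310,260:340],(343,300),interpolation=cv2.INTER_CUBIC)
M=np.zeros((600,800,3),np.uint8);M[:300,:450]=a;M[:300,450:793]=c
b=cv2.resize(sd[190:280,225:355],(400,277),interpolation=cv2.INTER_CUBIC)
M[310:587,:400]=b;M[310:600,405:792]=cv2.resize(cv2.imread('pics/wrist0.png'),(387,290))
cv2.imwrite('pics/m1.png',M)
print(cast('scene',[[300,270],[265,265]],.02),cast('scene',[[279,187]],.057),cast('side',[[283,217]],.12),cast('scene',[[330,230],[356,289],[216,337],[194,269]],.003),cast('scene',[[375,325]],0))
print(cast('side',[[237,222],[319,200],[344,224],[257,250]],.124))
E
```

```text
[[0.49736439 0.2686236  0.02      ]
 [0.58658098 0.20596733 0.02      ]] [[ 0.42607433 -0.00891895  0.057     ]] [[ 0.52288886 -0.23667337  0.12      ]] [[0.33484827 0.18734773 0.003     ]
 [0.36908203 0.39556577 0.003     ]
 [0.80849929 0.33490396 0.003     ]
 [0.7899862  0.11415412 0.003     ]] [[0.37769106 0.51350838 0.        ]]
[[ 0.37532077 -0.23935339  0.124     ]
 [ 0.6653458  -0.17255725  0.124     ]
 [ 0.69530259 -0.3134138   0.124     ]
 [ 0.40757497 -0.37866263  0.124     ]]
```

View pics/m1.png

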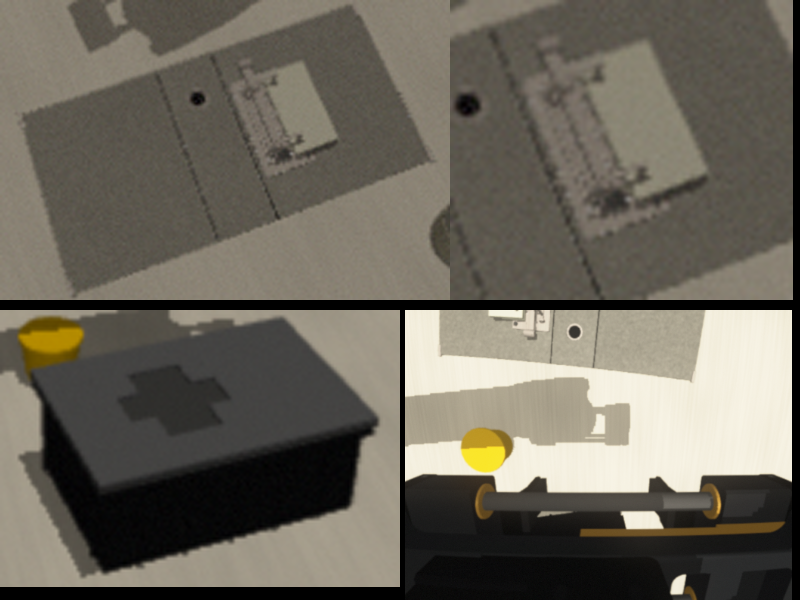

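```bash
python3 -m crank '[[[1,-0.5,-0.7],0],[[1,-0.5,-0.7],0],[[1,-0.5,-0.7],0],[[1,-0.5,0],0],[[1,-0.5,0],0],[[1,-0.5,0],0],[[1,-0.5,0],0],[[1,-0.5,0],0],[[0,0,0],1],[[0,0,0],0],[[0,0,0],0]]'
python3 - <<'E'
from h import *
s=sensors.read_state();im=vision.camera('wrist')[:,:,::-1].copy();cv2.imwrite('pics/w1.png',im)
import json;json.dump({k:list(map(float,s[k])) for k in('ee_pos','eef_rot')},open('pics/w1.json','w'))
print(s['time'],s['ee_pos'],R.from_quat(s['eef_rot']).as_matrix().round(3))
E
```

```text
time: 1.52
ee_pos: [0.5052, 0.2395, 0.2512]
eef_rot: [0.754, 0.657, -0.0, 0.0]
ft_force: [0.4, -0.0, -0.5]
width: 0.0873
grip_force: 0.0
1.525 [0.50520708 0.23949534 0.25123067] [[ 0.137  0.991 -0.   ]
 [ 0.991 -0.137 -0.   ]
 [-0.    -0.    -1.   ]]
```

View pics/w1.png

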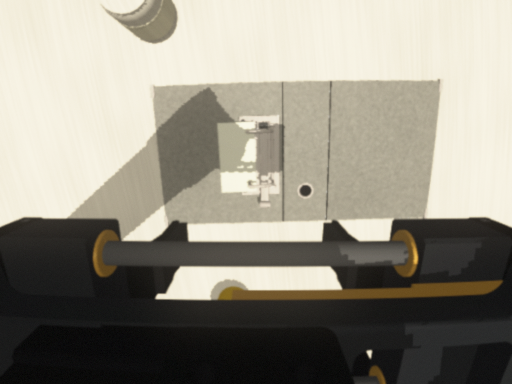

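The wrist picture shows the board corners near (154,85), (440,79), (426,219) and (167,222). The lever's finger end is at about (265,203), the plate at x 219–250 and the spine hole at (306,190).

Run:
```python
from h import *
import json
s=json.load(open('pics/w1.json'))
g=cv2.cvtColor(cv2.imread('pics/w1.png'),cv2.COLOR_BGR2GRAY)
c=cv2.cornerSubPix(g,np.float32([[154,85],[440,79],[427,218],[166,222]]).reshape(-1,1,2),(4,4),(-1,-1),(3,30,.01)).reshape(-1,2)
print(c)
P=cast('wrist',c,.003,s)[:,:2]
F=np.array([[-.15,.115],[.312,.115],[.312,-.115],[-.15,-.115]])
print([np.linalg.norm(P[i]-P[i-1]) for i in range(4)])
a=P-P.mean(0);b=F-F.mean(0)
th=np.arctan2((b[:,0]*a[:,1]-b[:,1]*a[:,0]).sum(),(a*b).sum());Rm=np.array([[np.cos(th),-np.sin(th)],[np.sin(th),np.cos(th)]])
O=P.mean(0)-Rm@F.mean(0);print('origin',O,'yaw deg',np.degrees(th),'res',P-(F@Rm.T+O))
w=lambda x,y,z:np.r_[O+Rm@[x,y],z]
pts={'tip':w(.024,-.076,.026),'piv':w(.024,.048,.022),'postA':w(0,-.04,.048),'plc-':w(-.046,-.054,.026),'plc+':w(-.046,.054,.026)}
for k,v in pts.items(): print(k,v.round(4),proj('wrist',v,s).round(1))
Q=proj('scene',list(pts.values()));print(Q.round(1))
im=cv2.imread('pics/w1.png')
for v in pts.values():
    q=proj('wrist',v,s)[0]; cv2.circle(im,tuple((q*1).round().astype(int)),1,(0,0,255),-1)
sc=cv2.imread('pics/scene0.png')
for q in Q: cv2.circle(sc,tuple(q.round().astype(int)),0,(0,0,255),-1)
cv2.imwrite('pics/m2.png',np.hstack([cv2.resize(im[100:220,200:300],(400,480),interpolation=0),cv2.resize(sc[240:310,260:318],(398,480),interpolation=0)]))
```

```text
[[152.58305   85.079865]
 [439.24747   78.120674]
 [424.89914  218.23778 ]
 [166.       222.      ]]
[np.float64(0.22720531629690882), np.float64(0.4561763270934641), np.float64(0.2358971189643959), np.float64(0.4612888893993924)]
origin [0.49834034 0.26420036] yaw deg -6.53748140442946 res [[ 0.00214378 -0.00133449]
 [-0.00323595  0.00300361]
 [-0.0001032  -0.00325989]
 [ 0.00119536  0.00159077]]
tip [0.5135 0.186  0.026 ] [[264.4 202.9]]
piv [0.5276 0.3092 0.022 ] [[263.  124.3]]
postA [0.4938 0.2245 0.048 ] [[248.6 184.3]]
plc- [0.4465 0.2158 0.026 ] [[220.7 190.7]]
plc+ [0.4588 0.3231 0.026 ] [[216.9 121.5]]
[[282.9 249.2]
 [297.9 285.5]
 [294.8 254.1]
 [306.  248.2]
 [320.1 279.1]]
```

View pics/m2.png

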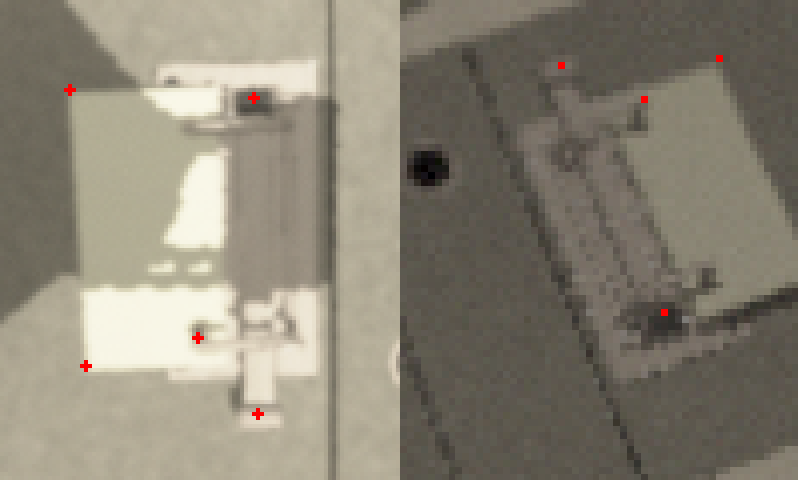

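```bash
python3 -m crank '[[[0,0,0],-0.17],[[-0.87,0.25,0.5],0],[[-0.87,0.25,0.5],0],[[0,0,1],0],[[0,0,1],0],[[0,0,1],0],[[0,0,1],0],[[0,0,1],0],[[0,0,1],0],[[0,0,0.7],0],[[0,0,0.3],0],[[0,0,0],0]]'
```

```text
time: 3.08
ee_pos: [0.5138, 0.1863, 0.0113]
eef_rot: [0.747, 0.665, -0.0, -0.0]
ft_force: [-0.2, 0.1, 0.1]
width: 0.0871
grip_force: 0.0
```

```bash
python3 -m crank '[[[0,0,0],0],[[0,0,0],0],[[0,0,0],0],[[0,0,0],0],[[0,0,0],0],[[0,0,0],0]]' 0 25
```

```text
time: 3.82
ee_pos: [0.5139, 0.1864, 0.0113]
eef_rot: [0.747, 0.665, -0.0, 0.0]
ft_force: [0.6, 0.3, -0.8]
width: 0.0349
grip_force: 0.0
```

```bash
python3 -m crank '[[[0,0,0],0],[[0,0,0],0],[[0,0,0],0],[[0,0,0],0]]'
```

```text
time: 4.32
ee_pos: [0.5139, 0.1864, 0.0114]
eef_rot: [0.747, 0.665, 0.0, 0.0]
ft_force: [-0.3, 0.8, -0.4]
width: 0.0016
grip_force: 0.0
```

Run:
```python
from h import *
s=sensors.read_state();print(s['ee_pos'],s['width'])
sc,sd,w=[vision.camera(n)[:,:,::-1] for n in('scene','side','wrist')]
print(proj('scene',s['ee_pos']),proj('side',s['ee_pos']),proj('wrist',s['ee_pos'],s))
q=proj('scene',s['ee_pos'])[0].astype(int);p=proj('side',s['ee_pos'])[0].astype(int)
M=np.zeros((600,800,3),np.uint8)
M[:300,:400]=cv2.resize(sc[q[1]-45:q[1]+45,q[0]-60:q[0]+60],(400,300),interpolation=2)
M[:300,400:]=cv2.resize(sd[p[1]-45:p[1]+45,p[0]-60:p[0]+60],(400,300),interpolation=2)
M[300:,:400]=cv2.resize(w,(400,300));M[300:,400:]=cv2.resize(w[100:280,150:390],(400,300))
cv2.imwrite('pics/m3.png',M)
```

```text
[0.51392433 0.18643312 0.01138311] 0.0015509499101698213
[[282.59299273 251.17453382]] [[252.32830305 179.34736266]] [[254.5176411  216.83438661]]
```

View pics/m3.png

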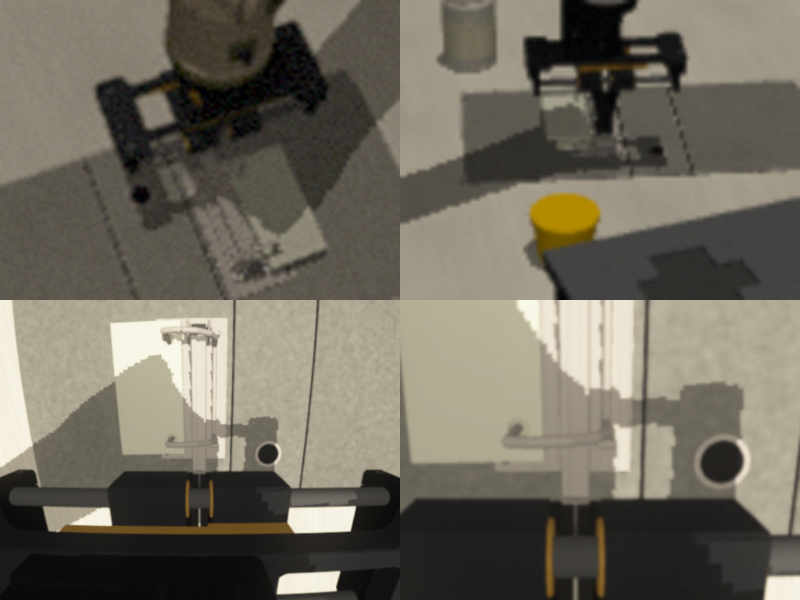

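```bash
python3 -m crank '[[[0,0,0],0],[[0,0,0],0],[[0,0,-0.3],0],[[0,0,-0.3],0],[[0,0,0],0]]'
python3 - <<'E'
from h import *
s=sensors.read_state();print(s['width'],s['grip_force'])
sd,w=[vision.camera(n)[:,:,::-1] for n in('side','wrist')]
p=proj('side',s['ee_pos'])[0].astype(int);print(p)
cv2.imwrite('pics/m4.png',np.hstack([cv2.resize(sd[p[1]-25:p[1]+25,p[0]-25:p[0]+25],(400,400),interpolation=2),cv2.resize(w[160:240,215:295],(400,400),interpolation=2)]))
E
```

```text
time: 5.1
ee_pos: [0.5147, 0.1868, 0.0306]
eef_rot: [0.747, 0.665, 0.001, 0.0]
ft_force: [-0.2, -0.0, 0.2]
width: 0.0006
grip_force: 0.0
0.0005989887492638397 0.0
[252 175]
```

View pics/m4.png

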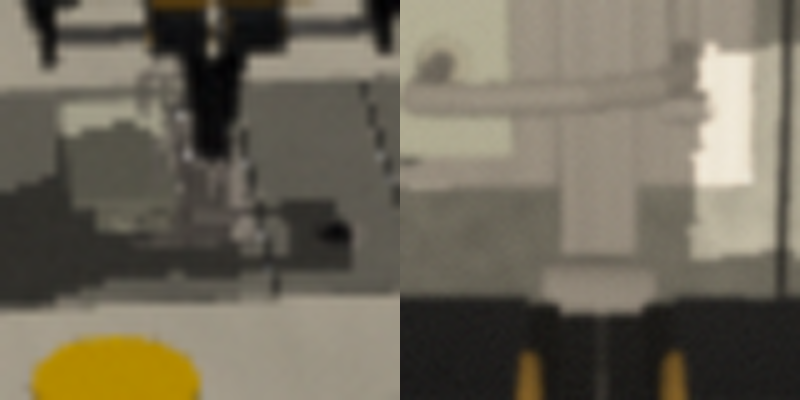

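The side crop shows the finger end at about px (259,179), below and right of the closed fingers. The wrist crop shows it at (255,217), so the lever is still down and I missed it by some millimetres.

Run:
```python
from h import *
s=sensors.read_state()
print(cast('side',[[259,179.4]],.026),cast('wrist',[[255,216.5]],.026,s),cast('scene',[[283.3,249.5]],.026))
P=[.5135,.186,.026];print(proj('side',P),proj('wrist',P,s),s['ee_pos'])
m,W=pose('wrist',s)
# triangulate scene+wrist
def ray(n,px):
    m,W=pose(n,s);u=cv2.undistortPoints(np.float64(px).reshape(-1,1,2),K(m),m['dist']).reshape(2)
    d=W[:3,:3]@np.r_[u,1];return W[:3,3],d/np.linalg.norm(d)
A=np.zeros((3,3));b=np.zeros(3)
for n,px in(('wrist',[255,216.5]),('scene',[283.3,249.5]),('side',[259,179.4])):
    o,d=ray(n,px);Q=np.eye(3)-np.outer(d,d);A+=Q;b+=Q@o
print(np.linalg.solve(A,b))
```

```text
[[0.53544021 0.1568695  0.026     ]] [[0.51426048 0.18551222 0.026     ]] [[0.51281376 0.18747899 0.026     ]]
[[252.28001226 176.37484041]] [[253.96343826 216.01988976]] [0.51399663 0.18647298 0.02957192]
[0.52144183 0.18066645 0.01574654]
```

Run:
```python
from h import *
P=[[.6246-.0435,0,.1875],[.6246+.0435,0,.1875],[.6246-.0435,0,.2275],[.6246+.0435,0,.2275]]
q=proj('side',P);print(q)
im=cv2.imread('pics/side0.png')
o=(260,115);c=cv2.resize(im[115:175,260:340],(800,600),interpolation=0)
for p in q: cv2.circle(c,tuple(((p-o+.5)*10).astype(int)),4,(0,0,255),-1)
cv2.imwrite('pics/m5.png',c)
```

```text
[[281.84890821 161.45046451]
 [305.0657674  159.2877913 ]
 [282.38321533 151.44082874]
 [305.93419974 149.3571313 ]]
```

View pics/m5.png

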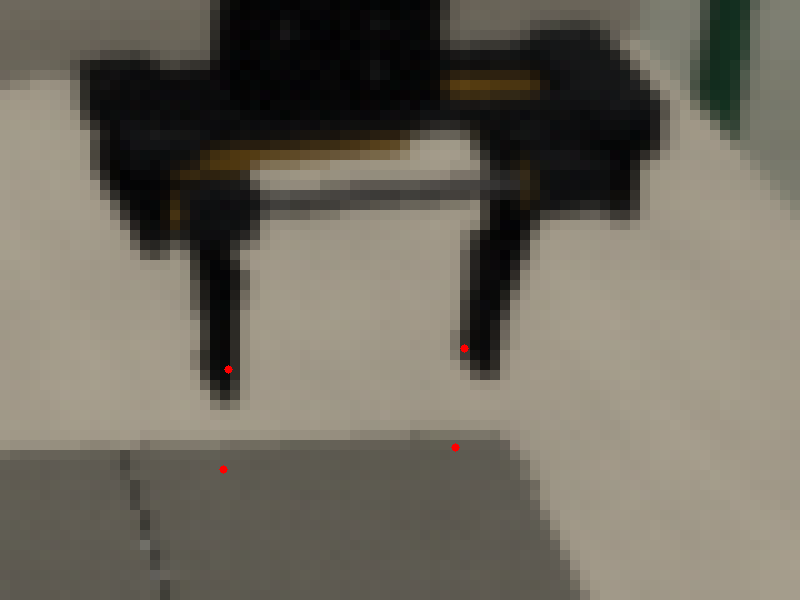

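The red marks show the fingers ending about 27 mm above the reported TCP. That explains the miss: they closed above the roll, so I'll allow for the offset and check it by contact.

```bash
python3 -m crank '[[[0,0,0],0],[[0,0,0],0],[[0,0,0],0],[[0,0,0],0],[[0,0,0],0],[[0,0,0.5],0],[[0,0,0.5],0],[[0,0,0.4],0],[[0,0,0],0],[[0,0,0],0]]' 0.5 25
```

```text
time: 6.45
ee_pos: [0.5141, 0.1866, -0.0125]
eef_rot: [0.747, 0.665, 0.0, 0.0]
ft_force: [0.3, 0.6, 0.6]
width: 0.0432
grip_force: 0.0
```

```bash
python3 -m crank '[[[0,0,0.1],0],[[0,0,0],0],[[0,0,0],0],[[0,0,0],0],[[0,0,0],0],[[0,0,0],0],[[0,0,0],0]]' 0 30
```

```text
time: 7.32
ee_pos: [0.5141, 0.1865, -0.0155]
eef_rot: [0.747, 0.665, 0.0, 0.0]
ft_force: [0.6, -0.2, 1.4]
width: 0.0174
grip_force: 30.0
```

```bash
python3 -m crank '[[[0.08,0,-0.68],0],[[0.19,0,-0.66],0],[[0.3,0,-0.62],0],[[0.39,0,-0.56],0],[[0.48,0,-0.49],0],[[0.56,0,-0.4],0],[[0.61,0,-0.3],0],[[0.66,0,-0.2],0],[[0.68,0,-0.09],0],[[0.68,0,0.03],0],[[0,0,0],0],[[0,0,0],0]]'
```

```text
time: 8.82
ee_pos: [0.5297, 0.3283, 0.1048]
eef_rot: [0.746, 0.666, 0.002, -0.001]
ft_force: [-2.3, 4.0, 7.2]
width: 0.0172
grip_force: 30.0
```

```bash
python3 -m crank '[[[0,0,0],0],[[0,0,0],0],[[0,0,0],0],[[0,0,-1],0],[[0,0,-1],0],[[0,0,-0.5],0],[[-0.8,-0.5,0],0],[[-0.8,-0.45,0],0],[[-0.84,-0.45,0],0],[[0,0,0],0],[[0,0,0],0]]' 1 30
python3 - <<'E'
from h import *
import json
s=sensors.read_state();im=vision.camera('wrist')[:,:,::-1];cv2.imwrite('pics/w2.png',im)
json.dump({k:list(map(float,s[k])) for k in('ee_pos','eef_rot')},open('pics/w2.json','w'))
sc=vision.camera('side')[:,:,::-1];cv2.imwrite('pics/sd2.png',sc)
a=cv2.resize(im,(512,384))[:, :400];b=cv2.resize(sc[110:200,200:300],(400,360),interpolation=2)
M=np.zeros((384,800,3),np.uint8);M[:,:400]=im[:,60:460];M[:360,400:]=b
cv2.imwrite('pics/m6.png',M)
O=np.array([.49834,.2642]);th=np.radians(-6.54)
w=lambda x,y,z:np.r_[O+[np.cos(th)*x-np.sin(th)*y,np.sin(th)*x+np.cos(th)*y],z]
print(s['ee_pos'],proj('wrist',[w(-.046,-.054,.026),w(-.046,.054,.026),w(.01,0,.026),w(0,-.04,.048),w(0,.04,.048),w(.024,.063,.145)],s).round(1))
E
```

```text
time: 10.2
ee_pos: [0.4799, 0.257, 0.1783]
eef_rot: [0.747, 0.665, 0.0, -0.0]
ft_force: [-0.0, -0.8, -0.3]
width: 0.0868
grip_force: 0.0
[0.47994566 0.25701368 0.17828663] [[233.8 212.4]
 [232.  130.8]
 [275.6 173. ]
 [268.5 207.1]
 [269.2 142.9]
 [304.3 120.9]]
```

View pics/m6.png

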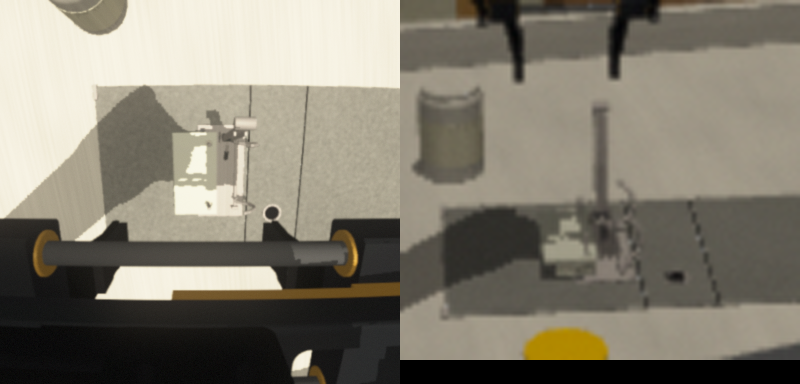

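The lever stands upright with its roll at wrist px (304,122), and the rings lean over. The plate's left edge is at column 234 as predicted, so I'll descend and grip it.

```bash
python3 -m crank '[[[0,0,1],0],[[0,0,1],0],[[0,0,1],0],[[0,0,1],0],[[0,0,1],0],[[0,0,0.8],0],[[0,0,0.4],0],[[0,0,0.26],0],[[0,0,0],0]]' && python3 -m crank '[[[0,0,0],0],[[0,0,0],0],[[0,0,0],0],[[0,0,0],0],[[0,0,0],0],[[0,0,0],0],[[0,0,0],0],[[0,0,0],0]]' 0 15
```

```text
time: 11.42
ee_pos: [0.4799, 0.2568, -0.0153]
eef_rot: [0.747, 0.665, 0.0, -0.0]
ft_force: [-0.1, 0.6, -0.7]
width: 0.0871
grip_force: 0.0
time: 12.42
ee_pos: [0.4799, 0.2566, -0.0151]
eef_rot: [0.747, 0.665, 0.0, 0.0]
ft_force: [-1.0, -0.4, 4.0]
width: 0.0557
grip_force: 15.0
```

```bash
python3 -m crank '[[[0,0,-0.3],0],[[0,0,-0.4],0],[[0,0,-0.5],0],[[0,0,-0.6],0],[[0,0,-0.6],0],[[0,0,-0.8],0],[[0,0,-0.8],0],[[0,0,-0.8],0],[[0,0,-0.8],0],[[0,0,-0.8],0],[[0,0,0],0],[[0,0,0],0]]'
```

```text
time: 13.92
ee_pos: [0.4794, 0.2563, 0.1763]
eef_rot: [0.747, 0.665, -0.0, -0.0]
ft_force: [-0.1, 0.5, -1.4]
width: 0.0557
grip_force: 15.0
```

Run:
```python
from h import *
im=cv2.imread('pics/side0.png')
def sub(g,pts): return cv2.cornerSubPix(g,np.float32(pts).reshape(-1,1,2),(3,3),(-1,-1),(3,30,.01)).reshape(-1,2)
g=cv2.cvtColor(im,cv2.COLOR_BGR2GRAY)
c=sub(g,[[236,210],[318,193.5],[347.5,226],[258,248]]);print(c)
P=cast('side',c,.124);print(P.round(4),[np.linalg.norm(P[i]-P[i-1]).round(4) for i in range(4)])
e=P[1]-P[0]+P[2]-P[3];C=P.mean(0);u=e[:2]/np.linalg.norm(e[:2]);print('yaw',np.degrees(np.arctan2(u[1],u[0])),'centre',C,'pocket',C[:2]-.03*u)
# dark pocket blob
print(g[217:224,270:296:3],g[230,300],g[205,300])
```

```text
[[236.      210.     ]
 [316.33362 191.66791]
 [347.83154 225.32144]
 [257.15356 247.84117]]
[[ 0.3833 -0.1758  0.124 ]
 [ 0.6741 -0.1215  0.124 ]
 [ 0.7042 -0.322   0.124 ]
 [ 0.41   -0.3698  0.124 ]] [np.float64(0.1958), np.float64(0.2958), np.float64(0.2027), np.float64(0.2981)]
yaw 9.894724322599785 centre [ 0.54288231 -0.24725056  0.124     ] pocket [ 0.51332855 -0.25240572]
[[47 46 47 46 48 48 47 46 47]
 [45 45 47 47 46 48 45 46 46]
 [48 46 48 46 46 46 46 47 50]
 [47 46 47 47 46 46 48 47 59]
 [46 46 47 47 48 46 48 46 61]
 [47 47 48 46 45 48 47 45 54]
 [46 48 46 47 47 46 46 47 42]] 66 67
```

```bash
python3 -m crank '[[[0,0,0],-1],[[0,0,0],-1],[[0,0,0],-0.05],[[-1,-0.09,0],0],[[-1,-0.09,0],0],[[-1,-0.09,0],0],[[-1,-0.09,0],0],[[-1,-0.09,0],0],[[-1,-0.09,0],0],[[-1,-0.09,0],0],[[-1,-0.09,0],0],[[-1,-0.09,0],0]]'; python3 -m crank '[[[-1,-0.09,0],0],[[-1,-0.09,0],0],[[-1,-0.09,0],0],[[-1,-0.09,0],0],[[-1,-0.09,0],0],[[-1,-0.09,0],0],[[-1,-0.09,0],0],[[-1,-0.09,0],0],[[-1,-0.09,0],0],[[-1,-0.09,0],0],[[-0.7,0,0],0],[[0,0,0],0]]'; python3 -m crank '[[[0,0,0],0],[[0,0,0],0]]'
python3 - <<'E'
from h import *
import json
s=sensors.read_state();im=vision.camera('wrist')[:,:,::-1];cv2.imwrite('pics/w3.png',im)
json.dump({k:list(map(float,s[k])) for k in('ee_pos','eef_rot')},open('pics/w3.json','w'))
cv2.imwrite('pics/m7.png',cv2.resize(im[0:240,96:416],(800,600),interpolation=2))
m=R.from_quat(s['eef_rot']).as_matrix();print(np.degrees(np.arctan2(m[1,1],m[0,1])))
E
```

```text
time: 15.42
ee_pos: [0.5013, -0.0147, 0.1762]
eef_rot: [0.646, 0.764, -0.0, -0.0]
ft_force: [0.6, -0.9, 0.1]
width: 0.0556
grip_force: 15.0
time: 16.92
ee_pos: [0.5286, -0.3359, 0.1757]
eef_rot: [0.646, 0.763, -0.001, -0.001]
ft_force: [0.2, 0.8, 0.2]
width: 0.0557
grip_force: 15.0
time: 17.18
ee_pos: [0.5297, -0.3334, 0.1767]
eef_rot: [0.644, 0.765, 0.0, -0.0]
ft_force: [-0.6, -0.3, -0.0]
width: 0.0559
grip_force: 15.0
9.801773801694777
```

View pics/m7.png

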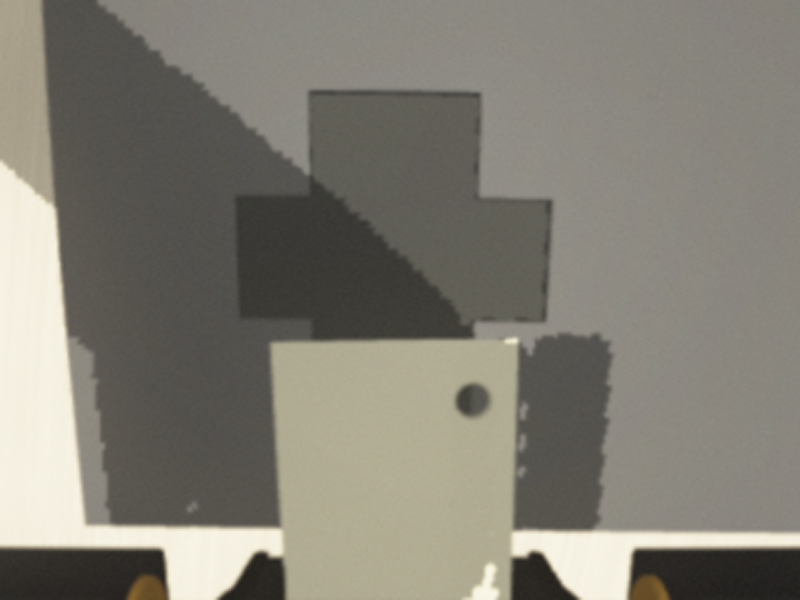

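The picture shows the pocket's far corners at crop (309,91) and (481,93), and the notches spanning columns 235–552 and rows 196–320. The held plate's far corners are at (272,343) and (518,339), with a hole at (472,400).

Run:
```python
from h import *
import json
s=json.load(open('pics/w3.json'))
g=cv2.GaussianBlur(cv2.cvtColor(cv2.imread('pics/w3.png'),cv2.COLOR_BGR2GRAY),(0,0),.7)
def sub(p,n=3): 
    p=np.float32(p)/2.5+[96,0]-.3; q=cv2.cornerSubPix(g,p.reshape(-1,1,2).astype(np.float32),(n,n),(-1,-1),(3,40,.01)).reshape(-1,2)
    print(np.abs(q-p).max(1).round(1)); return q
M=R.from_quat(s['eef_rot']).as_matrix();t=np.array(s['ee_pos'])
tool=lambda P:(P-t)@M
c=sub([[309,91],[481,93],[235,196],[237,319],[552,199],[547,321],[309,196],[480,199],[313,319],[474,321]])
L=tool(cast('wrist',c,.124,s))*1000
F=np.array([[-29.2,55.2],[29.2,55.2],[-55.2,21],[-55.2,-21],[55.2,21],[55.2,-21],[-29.2,21],[29.2,21],[-29.2,-21],[29.2,-21]])
A=L[:,[1,0]] # (tool y, tool x) ~ pocket (x,y)
def fit(A,F):
    a=A-A.mean(0);b=F-F.mean(0);th=np.arctan2((b[:,0]*a[:,1]-b[:,1]*a[:,0]).sum(),(a*b).sum());Q=np.array([[np.cos(th),-np.sin(th)],[np.sin(th),np.cos(th)]])
    O=A.mean(0)-Q@F.mean(0);return O,th,A-(F@Q.T+O),np.linalg.norm(a)/np.linalg.norm(b)
O,th,res,k=fit(A,F);print('pocket centre tool (y,x) mm',O,'ccw deg',np.degrees(th),'scale',k);print(res.round(1))
zt=t[2]+.0151+.026
p=sub([[272,343],[518,339]]);B=tool(cast('wrist',p,zt,s))[:,[1,0]]*1000
h=tool(cast('wrist',[[472/2.5+96-.3,400/2.5-.3]],zt,s))[:,[1,0]]*1000
O2,th2,r2,k2=fit(np.r_[B,h],np.array([[-28,54],[28,54],[18,40]]));print('plate centre',O2,np.degrees(th2),k2,B,h,zt); print(r2.round(1))
```

```text
[0.5 0.4 0.2 1.1 0.  0.6 0.7 1.1 1.1 1.5]
pocket centre tool (y,x) mm [-1.88051329 87.87962091] ccw deg -0.7729567935582781 scale 1.0066456816098108
[[-0.2  0.2]
 [-0.   0.2]
 [-0.3 -0.2]
 [ 0.   0. ]
 [ 0.2  0.2]
 [ 0.3  0.1]
 [-0.5  0.5]
 [ 0.9  0.5]
 [-0.4 -0.1]
 [ 0.  -1.3]]
[0.7 0.5]
plate centre [-0.35953763  8.09049528] 0.565472939764953 1.0051849356209153 [[-29.09421156  61.71643965]
 [ 27.50291698  62.20757353]] [[17.05116281 48.51791047]] 0.21777704344742557
[[-0.2 -0.1]
 [ 0.4 -0.2]
 [-0.2  0.3]]
```

```bash
python3 -m crank '[[[0,0,0],0.12],[[0.9,-0.035,0],0],[[0.9,-0.035,0],0],[[0.86,-0.035,0],0],[[0,0,0.6],0],[[0,0,0.6],0],[[0,0,0.4],0],[[0,0,0.4],0],[[0,0,0],0],[[0,0,0],0]]'
python3 - <<'E'
from h import *
import json
s0=json.load(open('pics/w3.json'));s=sensors.read_state()
M=R.from_quat(s['eef_rot']).as_matrix();M0=R.from_quat(s0['eef_rot']).as_matrix()
C=np.array(s0['ee_pos'])+M0@[.08788,-.00188,0]
print(s['ee_pos'],'pocket-plate in tool mm',1000*(M.T@(C-s['ee_pos']))-[8.09,-.2,0],M[:,2],np.degrees(np.arctan2(M[1,1],M[0,1])))
E
```

```text
time: 18.48
ee_pos: [0.5144, -0.2565, 0.117]
eef_rot: [0.651, 0.759, 0.0, 0.0]
ft_force: [-0.4, 0.3, -0.3]
width: 0.0555
grip_force: 15.0
[ 0.51436815 -0.25646768  0.11704376] pocket-plate in tool mm [  1.39179688   0.17457286 -59.67733399] [ 6.13211343e-04 -2.43181253e-04 -9.99999782e-01] 8.789905511455661
```

```bash
python3 -m crank '[[[0.046,0,0.25],0],[[0,0,0.2],0],[[0,0,0.15],0],[[0,0,0.1],0],[[0,0,0],0],[[0,0,0],0]]'
```

```text
time: 19.23
ee_pos: [0.514, -0.2549, 0.0958]
eef_rot: [0.651, 0.759, 0.0, 0.0]
ft_force: [0.5, 0.2, -0.4]
width: 0.0556
grip_force: 15.0
```

```bash
python3 -m crank '[[[0,0,0.04],0],[[0,0,0.03],0],[[0,0,0],0]]'; python3 -m crank '[[[0,0,0.04],0],[[0,0,0],0],[[0,0,0],0]]'
```

```text
time: 19.6
ee_pos: [0.5138, -0.2548, 0.0935]
eef_rot: [0.651, 0.759, 0.0, -0.0]
ft_force: [0.7, 0.3, 0.1]
width: 0.0556
grip_force: 15.0
time: 19.98
ee_pos: [0.5138, -0.2549, 0.0923]
eef_rot: [0.651, 0.759, 0.0, 0.0]
ft_force: [0.2, 0.2, 0.1]
width: 0.0553
grip_force: 15.0
```

```bash
python3 -m crank '[[[0,0,0.05],0],[[0,0,0],0],[[0,0,0],0]]'; python3 -m crank '[[[0,0,0.05],0],[[0,0,0],0],[[0,0,0],0]]'
```

```text
time: 20.35
ee_pos: [0.5138, -0.2548, 0.0908]
eef_rot: [0.651, 0.759, 0.0, -0.0]
ft_force: [0.0, 1.2, -0.4]
width: 0.0554
grip_force: 15.0
time: 20.72
ee_pos: [0.5139, -0.2548, 0.0893]
eef_rot: [0.651, 0.759, 0.0, 0.0]
ft_force: [-0.1, -0.1, -0.2]
width: 0.0553
grip_force: 15.0
```

```bash
for i in 1; do python3 -m crank '[[[0,0,0.05],0],[[0,0,0],0],[[0,0,0],0]]'; done; python3 -m crank '[[[0,0,0.04],0],[[0,0,0],0],[[0,0,0],0]]'
```

```text
time: 21.1
ee_pos: [0.5139, -0.2548, 0.0879]
eef_rot: [0.651, 0.759, 0.0, 0.0]
ft_force: [-0.1, -0.5, 0.5]
width: 0.0557
grip_force: 15.0
time: 21.48
ee_pos: [0.5139, -0.2549, 0.0867]
eef_rot: [0.651, 0.759, 0.0, 0.0]
ft_force: [0.5, 0.3, -0.5]
width: 0.056
grip_force: 15.0
```

```bash
python3 -m crank '[[[0,0,0.04],0],[[0,0,0],0],[[0,0,0],0]]'; python3 -m crank '[[[0,0,0.04],0],[[0,0,0],0],[[0,0,0],0]]'
```

```text
time: 21.85
ee_pos: [0.514, -0.2549, 0.0863]
eef_rot: [0.651, 0.759, 0.0, 0.0]
ft_force: [-2.6, 1.3, 6.7]
width: 0.0556
grip_force: 18.8
time: 22.22
ee_pos: [0.514, -0.2549, 0.0862]
eef_rot: [0.651, 0.759, 0.0, 0.0]
ft_force: [-7.5, 4.2, 17.5]
width: 0.0559
grip_force: 23.9
```

```bash
python3 -m crank '[[[0,0,-0.04],0],[[0,-0.03,0],0],[[0,0,0],0],[[0,0,0],0]]';  python3 -m crank '[[[0.03,0,0],0],[[0,0,0],0],[[0,0,0],0]]'
```

```text
time: 22.72
ee_pos: [0.514, -0.2549, 0.0863]
eef_rot: [0.651, 0.759, 0.001, 0.001]
ft_force: [0.7, 1.9, 6.2]
width: 0.0557
grip_force: 18.7
time: 23.1
ee_pos: [0.5139, -0.2548, 0.0863]
eef_rot: [0.651, 0.759, 0.0, 0.001]
ft_force: [2.8, -2.0, 5.9]
width: 0.0557
grip_force: 19.3
```

```bash
python3 -m crank '[[[0,0,-0.03],0],[[0,0,0],0],[[0,0,0],0]]' - 5; python3 -m crank '[[[0,0,0],0],[[0,0,0],0],[[0,0,0],0],[[0,0,0],0]]' 0.75 5
```

```text
time: 23.48
ee_pos: [0.5131, -0.2542, 0.0863]
eef_rot: [0.651, 0.759, 0.0, 0.0]
ft_force: [3.9, -1.8, 0.2]
width: 0.056
grip_force: 5.7
time: 23.98
ee_pos: [0.5112, -0.2544, 0.0863]
eef_rot: [0.651, 0.759, -0.001, -0.001]
ft_force: [-5.6, -0.5, 8.1]
width: 0.065
grip_force: 3.9
```

```bash
python3 -m crank '[[[0,0,-0.2],0],[[0,0,-0.5],0],[[0,0,-0.8],0],[[0,0,-0.8],0],[[-0.5,0,-0.7],0],[[-0.8,0,0],0],[[-0.8,0,0],0],[[-0.2,0,0],0],[[0,0,0],0],[[0,0,0],0]]' 0.9
cat > chk.py <<'E'
from h import *
s0=sensors.read_state();im=vision.camera('wrist');cv2.imwrite('pics/chk%d.png'%int(s0['time']*100),im[:,:,::-1])
g=cv2.cvtColor(im,cv2.COLOR_RGB2GRAY)
M=R.from_quat(s0['eef_rot']).as_matrix();t=s0['ee_pos']
import json
a=json.load(open('pics/w3.json'));Ma=R.from_quat(a['eef_rot']).as_matrix()
C=np.array(a['ee_pos'])+Ma@[.08788,-.00188,0];u=Ma[:,1]
th=np.arctan2(u[1],u[0])-np.radians(.773);X=np.array([np.cos(th),np.sin(th),0]);Y=np.array([-X[1],X[0],0])
w=lambda x,y,z:np.r_[C[:2],0]+X*x+Y*y+[0,0,z]
q=proj('wrist',[w(sx*.028,sy*.054,.125) for sx,sy in((-1,1),(1,1),(1,-1),(-1,-1))],s0);print('pred',q.round(1).tolist())
# bright warm plate pixels in the area of the lid
roi=np.zeros_like(g);cv2.fillConvexPoly(roi,proj('wrist',[w(sx*.07,sy*.075,.125) for sx,sy in((-1,1),(1,1),(1,-1),(-1,-1))],s0).astype(np.int32),255)
v=im.astype(int);sel=roi>0
warm=(v[:,:,0]-v[:,:,2])
print('rb',np.percentile(warm[sel],[5,50,95]),'gray',np.percentile(g[sel],[5,50,95]))
m=((warm>12)&sel).astype(np.uint8)*255
m=cv2.morphologyEx(m,cv2.MORPH_CLOSE,np.ones((9,9)));m=cv2.morphologyEx(m,cv2.MORPH_OPEN,np.ones((5,5)))
c=max(cv2.findContours(m,0,2)[0],key=cv2.contourArea)
for z in(.125,.129):
    P=cast('wrist',c.reshape(-1,2),z,s0)-C;L=np.c_[P@X,P@Y]*1000
    print(z,cv2.minAreaRect(L.astype(np.float32)),cv2.contourArea(L.astype(np.float32)))
E
python3 chk.py
```

```text
time: 25.22
ee_pos: [0.5237, -0.3211, 0.1765]
eef_rot: [0.65, 0.76, 0.0, -0.0]
ft_force: [-0.2, 1.5, -0.4]
width: 0.0781
grip_force: 0.0
pred [[222.8, 53.9], [288.4, 53.7], [285.8, 178.1], [226.0, 178.3]]
rb [ 6. 11. 30.] gray [ 68. 138. 246.]
0.125 ((15.815387725830078, 7.8708038330078125), (113.0956039428711, 149.3582000732422), 9.957745552062988) 10653.293178657483
0.129 ((15.54782485961914, 7.6052398681640625), (111.27730560302734, 146.9568634033203), 9.957738876342773) 10313.488944242234
```

Run:
```python
import cv2,glob,numpy as np
im=cv2.imread(glob.glob('pics/chk*.png')[0])
for y in(70,116,160): print(y,[tuple(int(a) for a in im[y,x]) for x in range(200,316,6)])
x=245;print('col',[(y,tuple(int(a) for a in im[y,x])) for y in range(36,200,8)])
```

```text
70 [(82, 88, 90), (83, 91, 93), (85, 92, 94), (127, 135, 137), (232, 246, 248), (231, 246, 248), (232, 247, 249), (231, 247, 249), (232, 247, 249), (232, 247, 249), (233, 247, 249), (233, 247, 249), (100, 116, 119), (88, 101, 103), (232, 246, 248), (121, 130, 132), (137, 146, 149), (134, 144, 147), (135, 146, 149), (133, 143, 146)]
116 [(54, 61, 62), (58, 64, 65), (57, 63, 65), (60, 66, 68), (139, 163, 167), (150, 173, 179), (151, 176, 181), (152, 176, 181), (152, 176, 181), (152, 177, 181), (153, 177, 182), (152, 175, 181), (215, 238, 240), (233, 247, 249), (232, 247, 249), (94, 104, 106), (91, 102, 104), (91, 101, 103), (92, 100, 103), (90, 100, 102)]
160 [(75, 79, 81), (75, 79, 81), (78, 81, 84), (77, 82, 83), (107, 119, 123), (148, 171, 176), (145, 170, 175), (147, 170, 175), (148, 171, 176), (146, 171, 176), (148, 172, 177), (147, 172, 177), (73, 82, 84), (142, 166, 170), (223, 240, 244), (81, 88, 89), (78, 84, 85), (79, 84, 86), (79, 84, 86), (77, 83, 84)]
col [(36, (136, 143, 147)), (44, (135, 144, 147)), (52, (195, 217, 224)), (60, (232, 247, 248)), (68, (232, 247, 249)), (76, (233, 247, 249)), (84, (232, 247, 249)), (92, (184, 212, 218)), (100, (152, 178, 182)), (108, (152, 178, 182)), (116, (152, 177, 182)), (124, (150, 175, 180)), (132, (149, 174, 179)), (140, (148, 173, 177)), (148, (149, 173, 178)), (156, (146, 172, 176)), (164, (146, 171, 174)), (172, (146, 170, 174)), (180, (74, 79, 81)), (188, (80, 85, 88)), (196, (78, 84, 85))]
```

```bash
python3 - <<'E'
s=open('chk.py').read()
s=s.replace("((warm>12)&sel)","((v[:,:,0]>160)&sel)").replace("w(sx*.07,sy*.075","w(sx*.04,sy*.07")
s=s.replace("for z in(","cc=cv2.approxPolyDP(c,3,True).reshape(-1,2);print(cc.tolist())\nfor z in(")
s+='''
# subpixel edges along 3 rows / 3 cols at half contrast
def edge(p0,p1):
    n=200;xs=np.linspace(p0,p1,n).astype(np.float32);pr=cv2.remap(im[:,:,0],xs[:,0].reshape(1,-1),xs[:,1].reshape(1,-1),1).ravel().astype(float)
    k=np.argmax(np.abs(np.gradient(cv2.GaussianBlur(pr.reshape(1,-1),(0,0),8).ravel())));return xs[k]
for z in(.125,.129):
  o=[]
  for x,y,dx,dy in((-.028,-.03,1,0),(-.028,.0,1,0),(-.028,.03,1,0),(.028,-.03,1,0),(.028,.0,1,0),(.028,.03,1,0),(-.015,.054,0,1),(.01,.054,0,1),(-.015,-.054,0,1),(.01,-.054,0,1)):
    p=proj('wrist',[w(x-dx*.006,y-dy*.006,z),w(x+dx*.006,y+dy*.006,z)],s0)
    e=cast('wrist',[edge(*p)],z,s0)[0]-C;o.append(round(1000*float((e@X-x)*dx+(e@Y-y)*dy),1))
  print(z,o)
'''
open('chk.py','w').write(s)
E
python3 chk.py
```

```text
pred [[222.8, 53.8], [288.4, 53.6], [285.9, 178.0], [226.1, 178.2]]
rb [ 7. 16. 31.] gray [ 78. 169. 246.]
[[224, 51], [221, 72], [226, 176], [283, 177], [287, 51]]
0.125 ((-1.3245563507080078, 1.6208724975585938), (109.14579772949219, 57.47813415527344), 89.83847045898438) 5982.196752835218
0.129 ((-1.3173408508300781, 1.454833984375), (107.39096069335938, 56.55400848388672), 89.83845520019531) 5791.381230481849
0.125 [-1.5, -1.5, -1.3, -0.9, -0.6, -0.7, 1.7, 1.7, 1.0, 0.8]
0.129 [-1.1, -1.1, -0.9, -1.3, -1.1, -1.2, 0.6, 0.7, 1.6, 1.5]
```

```bash
python3 -m crank '[[[0.8,0,0],0],[[0.8,0,0],0],[[0.8,0,0],0],[[0.09,0,0.5],0],[[0,0,0.5],0],[[0,0,0.4],0],[[0,0,0.4],0],[[0,0,0.4],0],[[0,0,0.3],0],[[0,0,0],0],[[0,0,0],0]]' 0 10; python3 -m crank '[[[0,0,0.05],0],[[0,0,0.05],0],[[0,0,0],0],[[0,0,0],0]]'
```

```text
time: 26.7
ee_pos: [0.5123, -0.2486, 0.1018]
eef_rot: [0.651, 0.759, 0.0, 0.0]
ft_force: [-0.1, 0.4, 0.8]
width: 0.0005
grip_force: 0.0
time: 27.2
ee_pos: [0.512, -0.2485, 0.0984]
eef_rot: [0.651, 0.759, 0.0, 0.0]
ft_force: [0.7, -0.1, -0.9]
width: 0.0002
grip_force: 0.0
```

```bash
python3 -m crank '[[[0,0,0.06],0],[[0,0,0.06],0],[[0,0,0],0],[[0,0,0],0]]'; python3 -m crank '[[[0,0,0.06],0],[[0,0,0.06],0],[[0,0,0],0],[[0,0,0],0]]'
```

```text
time: 27.7
ee_pos: [0.512, -0.2485, 0.0947]
eef_rot: [0.651, 0.759, 0.0, 0.0]
ft_force: [0.4, 0.3, -0.5]
width: 0.0009
grip_force: 0.0
time: 28.2
ee_pos: [0.512, -0.2485, 0.0913]
eef_rot: [0.651, 0.759, 0.0, 0.0]
ft_force: [-1.3, 0.7, 3.1]
width: 0.0004
grip_force: 1.7
```

```bash
python3 -m crank '[[[0,0,0.03],0],[[0,0.06,0],0],[[-0.06,0,0],0],[[0,0,0],0],[[0,0,0],0]]'; python3 -m crank '[[[0,0,-0.4],0],[[0,0,-0.8],0],[[0,0,-0.9],0],[[0,0,-0.9],0],[[-0.8,0,0],0],[[-0.8,0,0],0],[[-0.8,0,0],0],[[0,0,0],0],[[0,0,0],0]]'; python3 chk.py
```

```text
time: 28.82
ee_pos: [0.5143, -0.2495, 0.0913]
eef_rot: [0.651, 0.759, 0.0, 0.0]
ft_force: [-4.2, 3.3, 11.4]
width: 0.0006
grip_force: 5.8
time: 29.95
ee_pos: [0.5252, -0.3205, 0.1803]
eef_rot: [0.651, 0.759, 0.0, -0.0]
ft_force: [0.4, 1.3, 0.1]
width: 0.0004
grip_force: 0.0
pred [[221.3, 55.6], [285.9, 55.2], [283.7, 177.7], [224.8, 178.0]]
rb [ 7. 16. 31.] gray [ 74.7 168.  246. ]
[[222, 56], [227, 177], [285, 178], [288, 56]]
0.125 ((1.1943206787109375, 0.08758544921875), (57.76931381225586, 108.78256225585938), 0.10434038937091827) 5966.952503712608
0.129 ((1.1888656616210938, -0.04442596435546875), (56.85435485839844, 107.05963134765625), 0.10433997958898544) 5779.437160309126
0.125 [0.7, 0.6, 0.8, 1.2, 1.4, 1.1, 0.2, 0.5, -0.5, -0.4]
0.129 [1.1, 1.1, 1.2, 0.8, 0.9, 0.6, -0.9, -0.5, 0.2, 0.4]
```

The plate moved about 2 mm within its play and the contact height is exactly 5 mm above the notch floor, so it is seated. Next I go back to shut the lever.

```bash
python3 -m crank '[[[0,0,-0.5],1],[[0,0,0],0.92],[[1,-0.11,0],0],[[1,-0.11,0],0],[[1,-0.11,0],0],[[1,-0.11,0],0],[[1,-0.11,0],0],[[1,-0.11,0],0],[[1,-0.11,0],0],[[1,-0.11,0],0],[[1,-0.11,0],0],[[1,-0.11,0],0]]' 0.6; python3 -m crank '[[[1,-0.11,0],0],[[1,-0.11,0],0],[[1,-0.11,0],0],[[1,-0.11,0],0],[[1,-0.11,0],0],[[1,-0.11,0],0],[[1,-0.11,0],0],[[1,-0.11,0],0],[[1,-0.11,0],0],[[1,-0.11,0],0],[[0.9,-0.1,0],0],[[0.5,0,0],0]]';python3 -m crank '[[[0,0,0],0],[[0,0,0],0]]'
```

```text
time: 31.5
ee_pos: [0.5262, -0.0174, 0.1956]
eef_rot: [0.746, 0.666, 0.0, 0.0]
ft_force: [-0.6, -0.7, 0.1]
width: 0.0522
grip_force: 0.0
time: 33.0
ee_pos: [0.5287, 0.3267, 0.1954]
eef_rot: [0.745, 0.667, 0.0, -0.0]
ft_force: [0.2, -0.8, -0.4]
width: 0.0521
grip_force: 0.0
time: 33.25
ee_pos: [0.5302, 0.3233, 0.1953]
eef_rot: [0.747, 0.665, -0.0, 0.0]
ft_force: [0.6, 0.1, 0.4]
width: 0.0518
grip_force: 0.0
```

```bash
python3 -m crank '[[[0.16,-0.02,0.6],0],[[0,0,0.8],0],[[0,0,0.8],0],[[0,0,0.5],0],[[0,0,0.3],0],[[0,0,0],0]]'; python3 -m crank '[[[0,0,0],0],[[0,0,0],0],[[0,0,0],0],[[0,0,0],0],[[0,0,0],0],[[0,0,0],0],[[0,0,0],0],[[0,0,0],0]]' 0 30
```

```text
time: 34.0
ee_pos: [0.5296, 0.3292, 0.1049]
eef_rot: [0.746, 0.665, -0.0, -0.0]
ft_force: [-0.7, 0.6, -0.1]
width: 0.0525
grip_force: 0.0
time: 35.0
ee_pos: [0.5298, 0.3295, 0.1054]
eef_rot: [0.746, 0.666, 0.0, 0.0]
ft_force: [-1.5, -0.9, 2.1]
width: 0.0173
grip_force: 30.0
```

Gripped; now the same arc in reverse.

```bash
python3 -m crank '[[[-0.68,0,-0.03],0],[[-0.68,0,0.09],0],[[-0.66,0,0.2],0],[[-0.61,0,0.3],0],[[-0.56,0,0.4],0],[[-0.48,0,0.49],0],[[-0.39,0,0.56],0],[[-0.3,0,0.62],0],[[-0.19,0,0.66],0],[[-0.08,0,0.68],0],[[0,0,0],0],[[0,0,0],0]]'
```

```text
time: 36.5
ee_pos: [0.5141, 0.1893, -0.0151]
eef_rot: [0.747, 0.665, -0.001, 0.001]
ft_force: [4.8, -3.8, -2.6]
width: 0.0171
grip_force: 30.0
```

```bash
python3 -m crank '[[[0,0,0.05],0],[[0,0,0],0],[[0,0,0],0],[[0,0,0],0],[[0,0,0],0]]' 0.5; python3 -m crank '[[[0,0,-0.6],0],[[0,0,-0.8],0],[[0,0,-0.5],0],[[0,0,0],0],[[0,0,0],0],[[0,0,0],0],[[0,0,0],0],[[0,0,0],0],[[0,0,0.5],0],[[0,0,0.5],0],[[0,0,0.1],0],[[0,0,0],0]]' 0 10; python3 -m crank '[[[0,0,0.1],0],[[0,0,0.1],0],[[0,0,0.1],0],[[0,0,0],0],[[0,0,0],0]]'
```

```text
time: 37.12
ee_pos: [0.5139, 0.1915, -0.0153]
eef_rot: [0.746, 0.666, 0.0, 0.0]
ft_force: [-0.1, 0.8, -0.7]
width: 0.0428
grip_force: 0.0
time: 38.62
ee_pos: [0.5137, 0.1913, 0.0082]
eef_rot: [0.746, 0.666, -0.0, -0.0]
ft_force: [-0.7, -0.2, 0.5]
width: 0.0002
grip_force: 0.0
time: 39.25
ee_pos: [0.514, 0.1914, -0.0003]
eef_rot: [0.746, 0.665, 0.0, 0.0]
ft_force: [0.6, -0.8, 1.3]
width: 0.0007
grip_force: 0.0
```

```bash
python3 -m crank '[[[0,0,0.1],0],[[0,0,0],0],[[0,0,0],0]]'; python3 -m crank '[[[0,0,-0.8],0],[[0,0,-1],0],[[0,0,-1],0],[[0,0,-1],0],[[-0.8,0,-1],0],[[-0.8,0,-1],0],[[-0.8,0,-0.5],0],[[0,0,0],0],[[0,0,0],0]]'
python3 - <<'E'
from h import *
s=sensors.read_state()
im=vision.camera('wrist');sd=vision.camera('side');cv2.imwrite('pics/f_w.png',im[:,:,::-1]);cv2.imwrite('pics/f_sd.png',sd[:,:,::-1])
P=[.5141,.1865,.026];q=proj('wrist',P,s)[0];print('tip px',q)
x,y=q.round().astype(int);print(cv2.cvtColor(im,cv2.COLOR_RGB2GRAY)[y-24:y+25:4,x-24:x+25:4])
a=cv2.imread('pics/side0.png');d=cv2.absdiff(a,sd[:,:,::-1].copy()).max(2)
p=proj('side',[.5141,.1865,.026])[0].round().astype(int);print('side diff near rest tip / up tip',d[p[1]-6:p[1]+3,p[0]-4:p[0]+5].mean())
u=proj('side',[.5295,.3263,.12])[0].round().astype(int);print(d[u[1]-8:u[1]+8,u[0]-4:u[0]+5].mean())
for n,r0 in(('tub',(241,200)),('can',(213,142)),('carton',(260,310))): print(n,d[r0[1]-15:r0[1]+15,r0[0]-22:r0[0]+22].mean())
E
```

```text
time: 39.62
ee_pos: [0.5144, 0.1916, -0.0026]
eef_rot: [0.746, 0.665, 0.001, 0.0]
ft_force: [-1.6, -0.7, 7.6]
width: 0.0004
grip_force: 3.8
time: 40.75
ee_pos: [0.5054, 0.1206, 0.1851]
eef_rot: [0.746, 0.666, -0.0, -0.0]
ft_force: [-0.0, -0.2, 0.1]
width: 0.0007
grip_force: 0.0
tip px [255.64082797 128.0865801 ]
[[243 241 244 201 233 227 232 223 208 228 235 181 142]
 [241 241 243 212 228 226 232 223 210 220 233 181 146]
 [191 228 230 228 229 225 232 223 223 229 235 175 152]
 [109 229 232 229 233 221 231 222 233 236 235 175 154]
 [148 224 226 224 219 221 231 217 227 230 228 183 147]
 [112 110 171 173 157 204 226 200 179 186 175 181 147]
 [110 108 105 131 130 204 205 203 180 175 186 145  97]
 [108 109 110 106 111 128 195 207 138 167 133 113  99]
 [106 107 106 105 111 107 111 112 112 113 119 110  98]
 [106 108 110 109 111 110 118 137 112 118 122 109  99]
 [106 106 104 106 109 120 176 179 173 177 168 109  99]
 [107 107 105 108 106 117 176 176 180 181 151 113  98]
 [109 108 106 109 109 124 181 176 179 176 173 113 103]]
side diff near rest tip / up tip 7.91358024691358
18.26388888888889
tub 37.09090909090909
can 2.4727272727272727
carton 1.9015151515151516
```

Run:
```python
from h import *
for n in('side0','f_sd'):
    b=cv2.imread(f'pics/{n}.png').astype(int)[180:225,215:270]
    m=(b[:,:,2]-b[:,:,0]>90);ys,xs=np.nonzero(m);print(n,xs.mean()+215,ys.mean()+180,m.sum())
s=sensors.read_state()
im=cv2.imread('pics/f_w.png')
for P in([.5141,.1865,.026],[.49,.22,.021]): print(proj('wrist',P,s))
c=im[100:165,225:300,2];print('\n'.join(' '.join('%3d'%v for v in r[::3]) for r in c[::3]))
```

```text
side0 240.89256198347107 199.65289256198346 242
f_sd 240.7423076923077 199.12692307692308 260
[[255.93977616 128.24917199]]
[[234.26528687 103.88917827]]
184 246 248 201 194 211 207 218 207 192 192 207 204 180 182 239 240 194 135 183 182 176 178 179 182
194 248 248 246 231 249 232 237 234 234 237 239 230 196 191 240 240 190 137 184 182 180 184 181 179
188 242 249 249 249 249 234 237 225 234 237 239 232 216 229 240 240 185 134 183 183 180 176 182 182
161 204 232 230 230 233 231 236 208 233 237 240 228 226 233 238 240 188 126 176 182 186 183 185 183
114 148 195 230 235 237 235 238 215 232 236 240 232 231 230 239 241 183 123 181 181 186 180 185 183
112 139  96 165 238 238 235 238 234 231 236 239 233 240 241 240 240 182 123 179 182 185 181 182 197
112 140 157 230 238 238 236 238 219 232 236 240 233 240 241 240 241 183 122 178 185 189 183 185 200
115 122 131 160 194 197 196 189 154 228 236 240 189 202 203 199 192 190 121 177 180 185 183 178 186
112 113 114 117 121 179 180 174 144 214 231 235 188 186 191 186 184 189 114 179 182 182 185 185 181
113 113 112 116 117 113 167 167 164 196 195 19
[... 553 characters left out ...]

113 111 110 113 113 108 110 114 114 125 184 183 185 181 185 186 137 117  85 116 114 118 115 129 181
113 111 112 114 111 111 114 114 114 122 184 188 182 188 190 187 131 119  86 115 120 115 116 129 183
112 113 110 116 111 111 118 109 113 132 192 185 181 188 188 189 150 118  89 117 116 117 123 121 184
112 109 111 113 117 113 113 113 116 130 188 183 185 184 182 184 151 117  87 115 116 117 119 149 183
112 111 115 116 116 113 116 116 114 120 187 185 188 193 200 194 133 125  99 117 121 120 121 137 193
169 171 168 169 168 166 170 170 171 223 244 244 244 246 244 244 179 169 171 172 176 177 179 226 245
172 175 173 173 174 174 171 172 172 192 244 245 243 245 243 245 179 172 173 174 176 179 179 198 245
```

```bash
python3 -c "
from bench import r
print(r.close_job())"
```

```text
the job is handed in; nothing more can be done
None
```

I handed the job in at about 41 s. My measurements put the label plate flat in the tote's pocket and the lever pressed down, so the rings should be shut; the can, carton and tub are where they were. The judge's result was not shown.

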